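Lock the filter plug into the sampling unit's bayonet port

ROBOT

A 6-joint arm with a two-finger parallel gripper is mounted at the origin on the work surface. World frame = base frame: x ahead of the robot, y to its left, z up, the work surface at z = 0. Lengths are in m, angles in rad, forces in N, time in s.
With the tool pointing down it reaches from about 0.35 to 0.85 m from the base axis. Payload 8.1 kg.
Tool frame: the origin (TCP) lies between the finger pads; the fingertips stand manip.nose_length ahead of it and the grasp point (between the pads) lies 11 mm behind it (manip.nose_length is the distance from the TCP to the fingertips, in m); z points along the fingers, y is the direction in which the jaws open and shut (so a half turn about z gives the same grasp; the last joint's range is limited). The gripper opens to 93 mm and grips with 3 to 60 N. Pads are 15 mm wide; open, the fingers measure 128 mm over their backs; the gripper's body (75 mm by 188 mm) begins 65 mm behind the grasp point.
Start: joints at [-1.27, 0.13, 1.488, -0, 1.523, -0.085], TCP at [0.226, -0.556, 0.227] pointing down, gripper open.
Joint ranges: [-2.96, 2.96], [-0.89, 2.26], [0.02, 2.5], [-1.34, 4.48], [0, 2.73], [-2.66, 2.66]. Speed limits (rad/s): [2.39, 2.39, 2.79, 3.14, 3.14, 3.14].

INTERFACE

Orientations are given as a 3x3 rotation matrix whose columns are the frame's x, y, z axes.
In Python, from station import manip gives the robot as it stands. The module is installed in compiled form; this text tells all that it offers.
- The arm moves only by the shell command python3 -m inch 'ROWS' [OPENING] [FORCE]. ROWS is JSON, a list of rows, each a list of 4 numbers: the shift along the world's x, y, z in m, then the turn about the world's z in degrees. In form: [[tx, ty, tz, turn], ...]. A call has exactly 10 rows; each row is the pose to reach, as a shift and turn from the pose commanded when the call began; what a row does not reach only later rows make up. A row lasts 1/8 s, in which the tool goes at most 62.5 mm and 10.7 degrees, less where a joint would pass 70% of its speed; a pose out of reach is approached as far as the arm can. A call with a gripper value outside its range is refused whole. OPENING is the opening, from 0 (shut) to 1 (fully open), set as the call begins (- or left out, the last holds). The fingers move at their own pace and stop on an object; FORCE is the grip in N (left out, the last holds). Time passes only in rows, so rows that repeat a pose let the fingers close, or fill a call up. It gives the time, the measured TCP pose, the force and the opening at its end, in the units of the state.
- manip.read_state(): the state, without advancing time (a new reading comes with each control period).
- manip.read_camera(name): name is "scene" or "top" or "wrist"; returns (picture, depth): 480x640x3 uint8, red, green, blue; 480x640 float32, m along the optical axis (not along the pixel's ray), 0 where there is no reading.
- manip.camera_info(name): a dict with "fx", "fy", "cx", "cy" (pixels), "R" (3x3) and "t" (3): a world point X has camera coordinates R X + t. Camera axes: x right, y down, z forward; pixel columns grow to the right and rows downward; lengths in m; the calibration is good to about 2 mm. A picture is of the moment at which its call begins: read the wrist's pose just before it. camera_info takes no time and is no camera call; for the wrist camera it gives the pose at the moment of the call.
- manip.sign_off(): hands the job in, once; it reports no verdict.
The state is a dict: "t": time; "joint_positions": joint angles; "qd": joint speeds; "tau": joint torques, N m; "ee_pos": TCP position; "eef_rot": TCP orientation; "contact_force": force on the tool from outside, world axes, zero at the start; "wrist_torque": the same for the moment, N m; "grip_width": finger opening in m.
Only numpy, scipy, OpenCV 4.12 (cv2) and the standard library are available. Lean on these libraries where they do the work, as an engineer would, in place of code of your own. Each camera call takes 0.05 s, during which the arm holds its last target. There are 200 camera calls.

TASK

Of the three plugs on the bench, pick up the one that fits the bayonet port in the white unit's sloping panel (narrow stub, two opposite lugs), push it in against the spring with its lugs through the port's slots, give it a quarter turn clockwise as you look into the port, and let it go so that the spring seats it, locked and square in the port. Do not force it: if it will not turn easily it is not pushed in far enough, or is turned the wrong way. Leave the other plugs, vials, bottles and glassware standing where they are.

Things in the scene. Friction and masses are not known exactly. Their poses are not given: they have to be found in the camera images.
- plug_mid (a point): The plug to fit: aluminium, 71 mm high, upright on the bench; this point is on its axis half-way up, 35.5 mm above its flat foot. From the foot up: round stub 32 mm across and 33 long; flange 44 across and 6 thick; grey grip bar 12 thick (along x), 44 long (along y), 32 high. z runs along the axis from foot to bar. Same after half a turn. About 0.2 kg.
- plug_lug (a point): Outer end of one of the plug's two lugs: they stick out of the stub on opposite sides, in line with the grip bar (at the plug's +y and -y), reaching 27 mm from the axis, 5 mm past the flange. Each is 10 mm wide and 8 mm high, underside 8 mm above the foot. This point: the +y lug, mid-height.
- plug_three_mid (a point): A wrong plug, like the first but with three lugs at 120 degrees: does not fit. Point on its axis, 35.5 mm above its foot.
- plug_wide_mid (a point): A wrong plug, like the first but thicker (stub 46 mm, flange 58 mm, two lugs reaching 34 mm from the axis): does not fit. Point on its axis, 35.5 mm above its foot.
- port: Bayonet port: aluminium collar 88 mm across, 14 mm thick, lying on the sloping panel (160 mm by 240 mm) of a fixed white unit. Origin: centre of the collar's outer face, 142 mm above the bench. z: out of the port along its axis, 30 degrees from vertical; x: up the slope; y: level across it. Bore 37 mm wide. Near it nothing rises above the collar's outer plane.
- port_slot (a point): Outer end of the port's slot at +y, on the collar's outer face, 30 mm from the axis. Two slots, at +y and -y, 15 mm wide, run from the bore through the collar and let the plug's lugs pass. The lugs are free below the collar, so that the plug can turn, once the flange is less than 3 mm off the collar's face; at 0 mm the flange stops on the collar.
- port_notch (a point): Where one lug ends: 22 mm from the axis along the port's +x, at the roof of a notch in the collar's underside (notches at +x and -x, 18 mm wide, 8 mm deep). A quarter turn clockwise, looking into the port, brings the lugs under them; a stop ends the turn about 9 degrees beyond. Counter-clockwise is blocked. Let go there, the spring lifts the plug.
- plunger (a joint): Spring plunger in the port, pressed-in travel in m, 0 at rest, 0.014 with the flange on the collar. It meets the stub's foot when the flange is 14 mm off the collar's face and resists with 6 N, rising to 11 N. With the plug locked the flange stands 11 mm off the face (plug's centre point 13.5 mm out from the port's origin), lugs and grip bar along the port's x, travel 0.003.
- vial_a: one of three small glass vials with white caps, 25 mm across, 58 mm high, upright on the bench; origin at the centre of its underside
- vial_b: another such vial
- vial_c: another such vial
- wash_bottle: white plastic bottle with a yellow cap, 68 mm across, 180 mm high; origin at the centre of its underside
- beaker: glass beaker, 68 mm across, 85 mm high; origin at the centre of its underside
- jar: amber jar with a black cap, 60 mm across, 90 mm high; origin at the centre of its underside
- flask: glass flask with a long neck, 80 mm across, 152 mm high; origin at the centre of its underside
Mind the look-alikes: they are no part of the job. What is shaped like the part that bears plug_mid but blue or turquoise is not meant.

How it is judged:
By the outcome, as a careful person would: the job done as asked, in the order asked, and still so for the second after the job is handed in, with the robot touching nothing.
It also fails if it takes over 48 s, if anything falls off the work surface, if the arm or the gripper's body presses on something with over 40 N, if the wrist force passes 120 N, or if a joint passes its speed limit or range.

## Working session

There is one attempt and no reset: what is moved stays moved. The work goes in short steps, Python scripts to look and compute and a shell command to move; the robot and the scene stay as the last step left them, time stands still between calls to the robot, and variables do not carry over. Pictures are saved under pics/ and viewed, about 8 in all and at most 12, crops included, and the job is handed in when it is done.

```bash
mkdir -p pics; cat > h.py <<'E'
import numpy as np, cv2
from station import manip
def grab(n):
    i=manip.camera_info(n); p,d=manip.read_camera(n); np.savez(f'{n}.npz',p=p,d=d,R=i['R'],t=i['t'],K=[i[k] for k in('fx','fy','cx','cy')]); return p,d,i
def cloud(n):
    z=np.load(f'{n}.npz'); d=z['d']; fx,fy,cx,cy=z['K']; v,u=np.mgrid[:480,:640]
    c=np.stack([(u-cx)/fx*d,(v-cy)/fy*d,d],-1)
    return (c-z['t'])@z['R'], z['p'], d
E
python3 - <<'E'
from h import *
print(manip.nose_length, manip.read_state())
for n in('scene','top'):
    p,d,i=grab(n); cv2.imwrite(f'pics/{n}0.png',p[...,::-1]); print(n,i)
E
```

```text
0.008 {'t': 0.0, 'joint_positions': array([-1.27037736e+00,  1.31171335e-01,  1.48925470e+00,  2.20629161e-05,
        1.52299704e+00, -8.53758345e-02]), 'qd': array([ 9.78535026e-04, -3.06644580e-04,  1.84527632e-04, -1.07075110e-03,
       -9.43428234e-05,  3.94669740e-04]), 'tau': array([ 8.64028789e-04, -5.59842467e+01, -4.91760135e+01,  7.67281372e-02,
        3.48886556e-02, -1.61087082e-04]), 'ee_pos': array([ 0.225657  , -0.55535963,  0.22559486]), 'eef_rot': array([[ 9.26500094e-01,  3.76294172e-01, -5.20606297e-04],
       [ 3.76294490e-01, -9.26498449e-01,  1.75495620e-03],
       [ 1.78038862e-04, -1.82186836e-03, -9.99998325e-01]]), 'contact_force': array([ 0.01253323,  0.41999375, -1.30316725]), 'wrist_torque': array([-0.03640761, -0.00909239, -0.00683679]), 'grip_width': 0.09268095135879248}
scene {'fx': 496.80040292092207, 'fy': 496.80040292092207, 'cx': 324.7059086560813, 'cy': 245.21336655520597, 'R': array([[-0.83158038,  0.55509493,  0.01853884],
       [ 0.40872911,  0.6342296 , -0.6562723 ],
       [-0.37605131, -0.5381658 , -0.75429635]]), 't': array([ 0.41148737, -0.23466465,  1.19676438])}
top {'fx': 622.2619205936858, 'fy': 622.2619205936858, 'cx': 321.8341174542494, 'cy': 238.7478845874394, 'R': array([[ 0.04140705, -0.99913732, -0.003174  ],
       [-0.97760435, -0.03985822, -0.20664236],
       [ 0.20633759,  0.01165937, -0.9784114 ]]), 't': array([0.1018147 , 0.58506072, 1.03034159])}
```

View pics/top0.png

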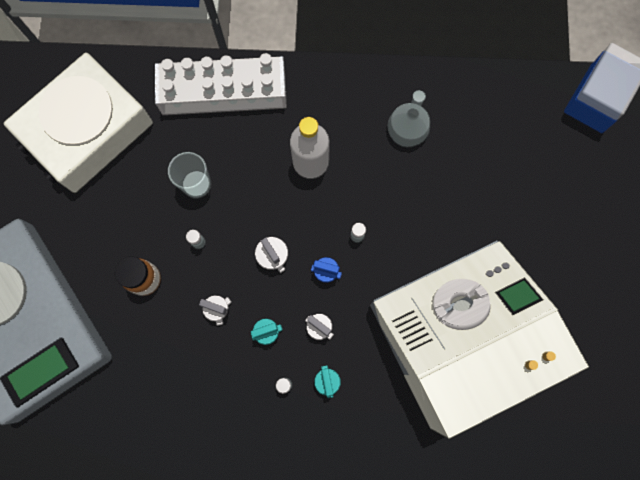

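View pics/scene0.png

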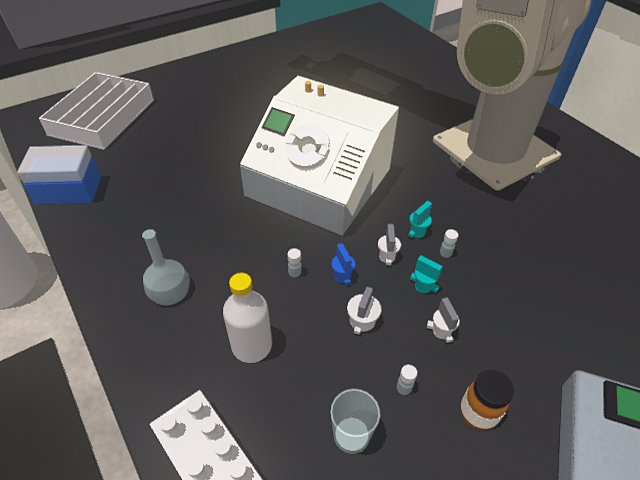

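Top view: aluminium plugs at (271,253) (the wide one), (215,309) and (319,327); port at (461,303) with slots toward (441,313)/(481,292). I'll enlarge the two candidates and the port, and measure from depth.

```bash
python3 - <<'E'
from h import *
t=np.load('top.npz')['p'][...,::-1]; s=np.load('scene.npz')['p'][...,::-1]
def c(im,u,v,r,):return cv2.resize(im[v-r:v+r,u-r:u+r],(266,266),interpolation=cv2.INTER_CUBIC)
cv2.imwrite('pics/c1.png',np.vstack([np.hstack([c(t,215,309,22),c(t,319,327,22),c(t,461,303,36)]),np.hstack([c(s,444,322,26),c(s,389,247,26),c(s,307,148,32)])]))
for n in('top','scene'):
    P,p,d=cloud(n); x,y,z=P[...,0],P[...,1],P[...,2]
    ok=d>0
    for name,(u,v) in (dict(A=(215,309),B=(319,327),W=(271,253)) if n=='top' else dict(A=(444,322),B=(389,247),W=(364,312))).items():
        print(n,name,P[v,u].round(3), end=' ')
        w=np.zeros_like(ok); w[v-28:v+28,u-28:u+28]=1
        m=w&ok&(z>.064)&(z<.08)&(np.hypot(x-P[v,u,0],y-P[v,u,1])<.05)
        q=P[m][:,:2]; r=cv2.minAreaRect((q*1000).astype(np.float32)); print(m.sum(),'topface',np.round(r[0],1),np.round(r[1],1),round(r[2],1),P[m][:,2].mean().round(4))
    # panel plane fit around port
    u,v=(461,303) if n=='top' else (307,148)
    w=np.zeros_like(ok); w[v-32:v+32,u-32:u+32]=1
    q=P[w&ok&(z>.05)]
    best=None; rng=np.random.default_rng(0)
    ax=None
    for it in range(800):
        a,b,cc=q[rng.integers(len(q),size=3)]; nn=np.cross(b-a,cc-a); l=np.linalg.norm(nn)
        if l<1e-6: continue
        nn/=l; nn*=np.sign(nn[2]); 
        if abs(np.degrees(np.arccos(nn[2]))-30)>5: continue
        e=np.abs((q-a)@nn)<.0015
        if best is None or e.sum()>best[0]: best=(e.sum(),nn,e)
    pl=q[best[2]]; cen=pl.mean(0); nn=np.linalg.svd(pl-cen)[2][2]; nn*=np.sign(nn[2])
    print(n,'plane n',nn.round(4),'tilt',np.degrees(np.arccos(nn[2])),'cen',cen, len(pl),len(q))
E
```

```text
top A [0.449 0.302 0.071] 185 topface [454.8 309. ] [44.4 12.2] 72.2 0.0708
top B [0.426 0.124 0.071] 186 topface [429.9 125.3] [43.6 11.9] 55.8 0.0705
top W [0.549 0.212 0.072] 175 topface [556.8 216.1] [44.1 12. ] 35.4 0.0708
top plane n [0.4392 0.2327 0.8677] tilt 29.8066669405338 cen [ 0.47268802 -0.1012052   0.12594345] 1202 4070
scene A [0.465 0.311 0.039] 193 topface [458.4 307.9] [44.6 13.3] 72.3 0.0685
scene B [0.447 0.139 0.05 ] 123 topface [433.4 124.8] [45.9 11.9] 55.1 0.0685
scene W [0.573 0.231 0.055] 172 topface [560.  215.5] [45.7 11.9] 35.1 0.0686
scene plane n [0.4401 0.2311 0.8677] tilt 29.80746884555813 cen [ 0.47079487 -0.09746457  0.12484589] 1546 4077
```

View pics/c1.png

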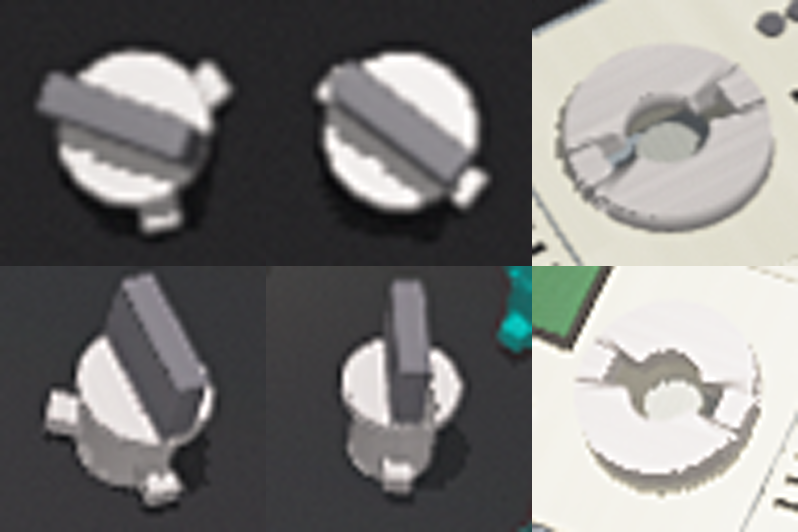

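Right is B at (319,327): two lugs in line with the bar (A has three). Now port centre, blue plug position, and heights near the path.

```bash
cat > port.py <<'E'
from h import *
def port(n):
    P,p,d=cloud(n); ok=d>0; u,v=(461,303) if n=='top' else (307,148)
    yaw=np.radians(27.75); t=np.radians(30); h=np.array([np.cos(yaw),np.sin(yaw),0])
    Z=np.sin(t)*h+np.cos(t)*np.array([0,0,1]); X=-np.cos(t)*h+np.sin(t)*np.array([0,0,1]); Y=np.cross(Z,X)
    return P,p,ok,(u,v),np.array([X,Y,Z])
E
python3 - <<'E'
from port import *
for n in('top','scene'):
    P,p,ok,(u,v),B=port(n)
    w=np.zeros_like(ok); w[v-45:v+45,u-45:u+45]=1
    Q=P@B.T; hz=Q[...,2]; hh=hz[w&ok]; H,e=np.histogram(hh,bins=np.arange(hh.min(),hh.max(),.002)); k=np.argsort(H)[-5:]; print(n,[(e[i].round(4),H[i]) for i in k])
    o=P[v,u]
    for zc in e[k]:
        pass
    # collar face = higher cluster
    top=sorted(k,key=lambda i:e[i])
    # peaks
    zc=max(e[i] for i in k if H[i]>150)+.001
    m=w&ok&(np.abs(hz-zc)<.003); mm=cv2.morphologyEx(m.astype(np.uint8),cv2.MORPH_OPEN,np.ones((2,2)))
    lab=cv2.connectedComponentsWithStats(mm)
    q=Q[mm>0]; hz_=np.median(q[:,2])
    pts=(q[:,:2]*1000).astype(np.float32); (cx,cy),r=cv2.minEnclosingCircle(pts)
    hull=cv2.convexHull(pts); el=cv2.fitEllipse(hull)
    c=np.array([el[0][0]/1000,el[0][1]/1000,hz_])@B
    print('collar',len(q),'encl r',r,(cx,cy),'ellipse',el,'world',c.round(4))
    # unit edges / heights
P,p,ok,_,_=port('top')
for nm,(u,v) in dict(blue=(326,264),teal=(266,328),teal2=(327,377)).items(): print(nm,P[v,u].round(3))
un=P[240:435,372:590]; print('unit zmax',np.percentile(un[...,2],99))
E
```

```text
top [(np.float64(0.3057), np.int64(448)), (np.float64(0.3077), np.int64(818)), (np.float64(0.2957), np.int64(1151)), (np.float64(0.2917), np.int64(1309)), (np.float64(0.2937), np.int64(2386))]
collar 1533 encl r 298.2735290527344 (-21.852615356445312, 194.7256317138672) ellipse ((12.919052124023438, 209.7611846923828), (179.99288940429688, 657.4226684570312), 69.0057601928711) world [ 0.2242 -0.1191  0.2735]
scene [(np.float64(0.2893), np.int64(443)), (np.float64(0.3073), np.int64(508)), (np.float64(0.2953), np.int64(1013)), (np.float64(0.2913), np.int64(1659)), (np.float64(0.2933), np.int64(2305))]
collar 992 encl r 264.0630798339844 (-380.6900634765625, 126.24423217773438) ellipse ((-379.50250244140625, 73.12480163574219), (177.94004821777344, 623.4706420898438), 151.8020782470703) world [0.461  0.1599 0.0766]
blue [0.534 0.117 0.074]
teal [0.421 0.213 0.072]
teal2 [0.344 0.107 0.074]
unit zmax 0.17212785931237737
```

```bash
python3 - <<'E'
from port import *
from scipy.optimize import least_squares
for n in('top','scene'):
    P,p,ok,(u,v),B=port(n); Q=P@B.T
    g=np.array([.472,-.1,.142])@B.T
    m=ok&(np.abs(Q[...,2]-.308)<.004)&(np.hypot(Q[...,0]-g[0],Q[...,1]-g[1])<.056)
    q=Q[m]; pts=(q[:,:2]*1000).astype(np.float32)
    (cx,cy),r=cv2.minEnclosingCircle(pts)
    hull=cv2.convexHull(pts)[:,0]
    f=least_squares(lambda a:np.hypot(hull[:,0]-a[0],hull[:,1]-a[1])-a[2],[cx,cy,44],loss='soft_l1')
    hz=np.median(q[:,2]); c=np.array([f.x[0]/1000,f.x[1]/1000,hz])@B
    print(n,m.sum(),r,f.x.round(2),'hz',hz,'world',c.round(4))
    A=np.c_[q[:,:2],np.ones(len(q))]; s=np.linalg.lstsq(A,q[:,2],rcond=None)[0]; print('residual slopes deg',np.degrees(s[:2]).round(2))
E
```

```text
top 1675 45.39025115966797 [-250.67  307.72   44.22] hz 0.30843662534519706 world [ 0.4719 -0.0994  0.1418]
residual slopes deg [-0.03  0.09]
scene 1112 44.88419723510742 [-253.46  309.66   43.77] hz 0.3076381716844938 world [ 0.4746 -0.1002  0.1397]
residual slopes deg [-0.13  0.14]
```

```bash
python3 -m inch '[[0.204,0.681,0,-56],[0.204,0.681,0,-56],[0.204,0.681,0,-56],[0.204,0.681,0,-56],[0.204,0.681,0,-56],[0.204,0.681,0,-56],[0.204,0.681,0,-56],[0.204,0.681,0,-56],[0.204,0.681,0,-56],[0.204,0.681,0,-56]]' 0.75 5
```

```text
t: 1.35
ee_pos: [0.402, 0.0336, 0.2267]
eef_rot: [[0.83, -0.558, 0.001], [-0.558, -0.83, -0.0], [0.001, -0.0, -1.0]]
contact_force: [1.8, -1.3, -0.5]
grip_width: 0.0696
```

```bash
python3 -m inch '[[0.014,0.046,-0.02,0],[0.028,0.0915,-0.04,0],[0.028,0.0915,-0.06,0],[0.028,0.0915,-0.06,0],[0.028,0.0915,-0.06,0],[0.028,0.0915,-0.06,0],[0.028,0.0915,-0.06,0],[0.028,0.0915,-0.06,0],[0.028,0.0915,-0.06,0],[0.028,0.0915,-0.06,0]]'; python3 - <<'E'
from h import *
p,d,i=grab('wrist'); cv2.imwrite('pics/w1.png',p[...,::-1])
P,p,d=cloud('wrist'); s=manip.read_state(); print(s['ee_pos'],s['eef_rot'][:,1],s['contact_force'])
z=P[...,2]; m=(d>0)&(z>.063)&(z<.08)&(np.hypot(P[...,0]-.431,P[...,1]-.125)<.035)
print(m.sum())
if m.sum()>20:
    r=cv2.minAreaRect((P[m][:,:2]*1000).astype(np.float32)); print(r,P[m][:,2].mean(),P[m].mean(0))
E
```

```text
t: 2.6
ee_pos: [0.43, 0.123, 0.1667]
eef_rot: [[0.83, -0.558, 0.0], [-0.558, -0.83, 0.0], [0.0, -0.0, -1.0]]
contact_force: [0.3, -0.0, -0.8]
grip_width: 0.0696
[0.42992706 0.12304565 0.16666867] [-5.57646041e-01 -8.30078847e-01  2.66220470e-05] [ 0.24064704 -0.18351378 -0.00932093]
1041
((432.3350524902344, 124.8961181640625), (43.781734466552734, 12.433581352233887), 54.15813446044922) 0.07022387633772754 [0.43307914 0.12441277 0.07022388]
```

View pics/w1.png

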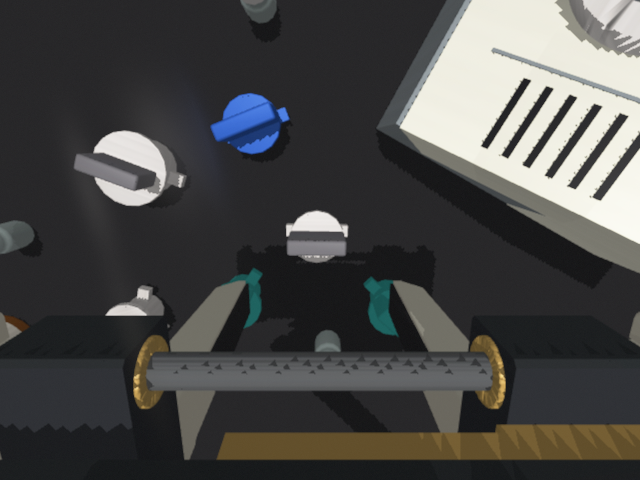

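Wrist view: target plug at (317,235), bar across the jaws; all three cameras agree within about 2 mm. Descend.

```bash
python3 -m inch '[[0.0015,0.002,-0.03,-1],[0.0015,0.002,-0.06,-1],[0.0015,0.002,-0.09,-1],[0.0015,0.002,-0.11,-1],[0.0015,0.002,-0.1175,-1],[0.0015,0.002,-0.1175,-1],[0.0015,0.002,-0.1175,-1],[0.0015,0.002,-0.1175,-1],[0.0015,0.002,-0.1175,-1],[0.0015,0.002,-0.1175,-1]]' && python3 -m inch '[[0,0,0,0],[0,0,0,0],[0,0,0,0],[0,0,0,0],[0,0,0,0],[0,0,0,0],[0,0,0,0],[0,0,0,0],[0,0,0,0],[0,0,0,0]]' 0.4 6
```

```text
t: 3.9
ee_pos: [0.4316, 0.1251, 0.0495]
eef_rot: [[0.82, -0.572, 0.0], [-0.572, -0.82, 0.0], [0.0, -0.0, -1.0]]
contact_force: [-0.2, -0.7, 0.6]
grip_width: 0.0695
t: 5.15
ee_pos: [0.4314, 0.125, 0.0491]
eef_rot: [[0.82, -0.572, -0.0], [-0.572, -0.82, -0.0], [-0.0, 0.0, -1.0]]
contact_force: [-0.4, 0.0, 0.8]
grip_width: 0.0441
```

```bash
python3 -m inch '[[0.0043,-0.003,0.0007,0],[0.0087,-0.0061,0.0014,0],[0.0132,-0.0092,0.0016,0],[0.0176,-0.0123,0.0014,0],[0.022,-0.0154,0.0006,0],[0.0264,-0.0184,-0.0005,0],[0.028,-0.0196,-0.0011,0],[0.028,-0.0196,-0.0011,0],[0.028,-0.0196,-0.0011,0],[0.028,-0.0196,-0.0011,0]]'; python3 - <<'E'
from h import *
p,d,i=grab('scene'); cv2.imwrite('pics/s2.png',cv2.resize(p[190:310,300:460,::-1],(640,480)))
E
```

```text
t: 6.4
ee_pos: [0.4602, 0.1051, 0.0489]
eef_rot: [[0.82, -0.572, 0.001], [-0.572, -0.82, -0.0], [0.001, -0.0, -1.0]]
contact_force: [-2.9, -1.7, 4.2]
grip_width: 0.0439
```

View pics/s2.png

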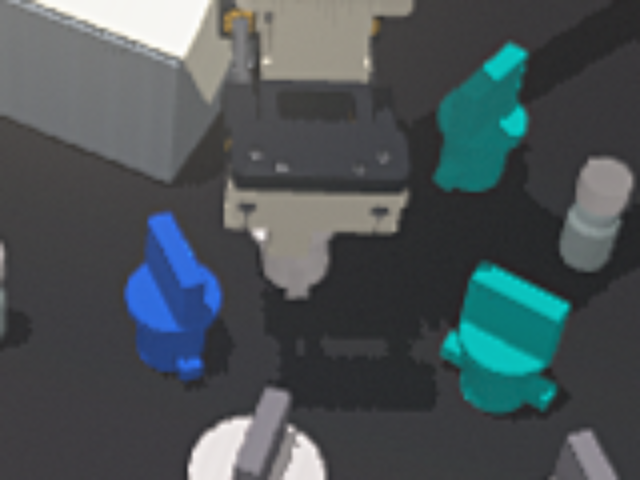

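```bash
python3 -m inch '[[0,0,0,0],[0,0,0,0],[0,0,0.03,0],[0,0,0.08,0],[0,0,0.13,0],[0,0,0.17,9],[0.01,-0.03,0.19,18],[0.02,-0.07,0.2,27],[0.03,-0.11,0.2,36],[0.04,-0.15,0.2,45]]' - 25 && python3 -m inch '[[0.006,-0.02,-0.02,9],[0.012,-0.0335,-0.04,17.65],[0.012,-0.0335,-0.04,17.65],[0.012,-0.0335,-0.04,17.65],[0.012,-0.0335,-0.04,17.65],[0.012,-0.0335,-0.04,17.65],[0.012,-0.0335,-0.04,17.65],[0.012,-0.0335,-0.04,17.65],[0.012,-0.0335,-0.04,17.65],[0.012,-0.0335,-0.04,17.65]]'
python3 - <<'E'
from h import *
ims=[]
for n in('scene','wrist','top'):
    p,d,i=grab(n); ims.append(p[...,::-1])
s=manip.read_state(); print(s['ee_pos'],s['eef_rot'][:,1],s['contact_force'],s['joint_positions'])
R=np.load('scene.npz')
w=ims[1][180:360,200:440]; sc=ims[0][90:210,230:390]; tp=ims[2][210:330,380:540]
cv2.imwrite('pics/m3.png',np.vstack([np.hstack([cv2.resize(sc,(400,300)),cv2.resize(tp,(400,300))]),np.hstack([cv2.resize(w,(400,300)),cv2.resize(ims[1],(400,300))])]))
E
```

```text
t: 7.7
ee_pos: [0.4998, -0.0459, 0.248]
eef_rot: [[0.984, 0.181, 0.0], [0.181, -0.984, 0.0], [0.0, -0.0, -1.0]]
contact_force: [1.2, 0.4, -2.8]
grip_width: 0.0441
t: 8.95
ee_pos: [0.5114, -0.078, 0.2081]
eef_rot: [[0.885, 0.466, -0.0], [0.466, -0.885, 0.0], [-0.0, -0.0, -1.0]]
contact_force: [-0.1, 0.2, -3.6]
grip_width: 0.0437
[ 0.51143556 -0.07806883  0.20805061] [ 4.65636420e-01 -8.84976113e-01 -6.36332693e-05] [-1.56011868  0.09218689 -2.4345318 ] [-2.50610276e-01 -8.49607985e-02  1.74075907e+00  9.55482482e-06
  1.48587874e+00  8.35831624e-01]
```

View pics/m3.png

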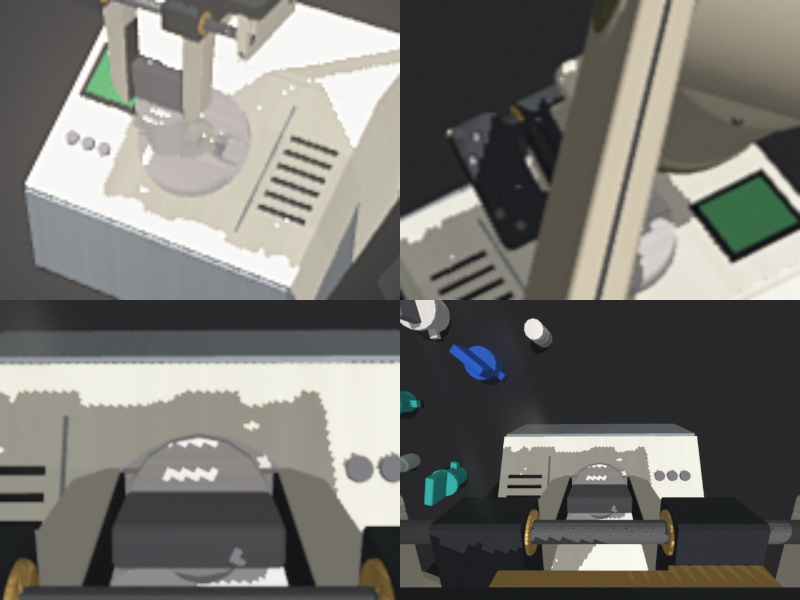

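```bash
cat > tilt.py <<'E'
from port import *
import sys
def planes(n,c,r,zmin=-1,k=3):
    P,p,d=cloud(n); B=port(n)[4]
    q=((P-c)@B.T)[(d>0)]; q=q[np.linalg.norm(q,axis=1)<r]
    q=q[q[:,2]>zmin]; rng=np.random.default_rng(0)
    for j in range(k):
        best=None
        if len(q)<40: break
        for it in range(1500):
            a=q[rng.integers(len(q),size=3)]; nn=np.cross(a[1]-a[0],a[2]-a[0]); l=np.linalg.norm(nn)
            if l<1e-5: continue
            e=np.abs((q-a[0])@(nn/l))<.0007
            if best is None or e.sum()>best.sum(): best=e
        pl=q[best]; m=pl.mean(0); nn=np.linalg.svd(pl-m)[2][2]; nn*=np.sign(nn[np.argmax(abs(nn))])
        print(n,'pts',best.sum(),'n(port frame)',nn.round(3),'mean',(m*1000).round(1),'range',(pl.min(0)*1000).round(0),(pl.max(0)*1000).round(0)); q=q[~best]
E
python3 - <<'E'
from tilt import *
o=np.array([.472,-.0995,.142])
tcp=manip.read_state()['ee_pos']; g=tcp+[0,0,.011]
B=port('top')[4]; print('grasp in port frame',((g-o)@B.T*1000).round(1))
for n in('wrist','scene'):
    P,p,d=cloud(n); 
    # keep only |y|<21mm of grasp: emulate by radius
    planes(n,o,.125,.045,5)
E
```

```text
grasp in port frame [-0.3 -0.6 89.2]
wrist pts 3354 n(port frame) [ 0.867 -0.001 -0.499] mean [ -4.1  -0.3 102.3] range [-22. -38.  70.] [  8.  37. 123.]
wrist pts 2536 n(port frame) [ 0.918  0.003 -0.397] mean [-5.  -0.4 90.8] range [-14. -24.  71.] [ 10.  33. 122.]
wrist pts 1813 n(port frame) [0.375 0.003 0.927] mean [ 5.2 -0.5 99.9] range [ -3. -24.  97.] [ 12.  23. 103.]
wrist pts 1217 n(port frame) [0.374 0.004 0.927] mean [-17.3  -1.   74.6] range [-28. -21.  62.] [13. 20. 79.]
wrist pts 425 n(port frame) [-0.023  1.     0.   ] mean [  1.5 -22.6 100.2] range [-23. -24.  46.] [ 14. -22. 122.]
scene pts 226 n(port frame) [ 0.935 -0.021 -0.355] mean [-6.3 -1.  89.9] range [-24. -38.  45.] [  7.  37. 122.]
scene pts 188 n(port frame) [ 0.875 -0.003 -0.485] mean [-11.4   0.9  90.1] range [-35. -38.  46.] [  6.  37. 122.]
scene pts 114 n(port frame) [ 0.879 -0.081 -0.47 ] mean [-8.6 -4.3 86.8] range [-31. -39.  46.] [ 12.  23. 122.]
scene pts 90 n(port frame) [ 0.85   0.051 -0.524] mean [-9.6  6.3 88.3] range [-35. -38.  47.] [ 12.  39. 120.]
scene pts 85 n(port frame) [ 0.872 -0.005 -0.489] mean [-11.6  -1.4  92.3] range [-31. -39.  57.] [  4.  38. 119.]
```

Plug came out only ~8° tilted (22° short of the port axis); the foot slid on the bench. I'll use the bore itself as the lever. First, a check of the collar position in the wrist camera.

```bash
python3 - <<'E'
from port import *
from scipy.optimize import least_squares
o=np.array([.472,-.0995,.142]); B=port('top')[4]
P,p,d=cloud('wrist'); q=((P-o)@B.T*1000)[d>0]
q=q[(np.hypot(q[:,0],q[:,1])<60)&(np.abs(q[:,2])<20)]
H,e=np.histogram(q[:,2],bins=np.arange(-20,20,1)); print([(int(a),int(b)) for a,b in zip(e,H) if b>100])
zc=e[np.argmax(np.where(e>-7,H[:len(e)-1].tolist()+[0],0))]+.5; c=q[np.abs(q[:,2]-zc)<2.5]
print(zc,len(c),c.min(0),c.max(0))
# max-radius per angle
c=c[np.hypot(c[:,0],c[:,1])<49]
a=np.degrees(np.arctan2(c[:,1],c[:,0])); r=np.hypot(c[:,0],c[:,1]); b=(a//6).astype(int)
E=np.array([c[b==k][np.argmax(r[b==k])] for k in np.unique(b) if (b==k).sum()>5])
E=E[np.hypot(E[:,0],E[:,1])>40]
print(np.c_[np.degrees(np.arctan2(E[:,1],E[:,0])),np.hypot(E[:,0],E[:,1])].round(1).tolist())
f=least_squares(lambda s:np.hypot(E[:,0]-s[0],E[:,1]-s[1])-44,[0,0],loss='soft_l1'); print('centre offset mm',f.x)
E
```

```text
[(-15, 780), (-14, 2141), (-13, 1140), (-12, 101), (-1, 174), (0, 553), (1, 310)]
0.5 1081 [-44.60566082 -36.2999209   -1.88315658] [17.53482907 34.63844546  2.69293033]
[[-159.7, 44.3], [-151.5, 44.0], [-149.4, 44.0], [-140.2, 43.8], [-135.0, 43.5], [-64.3, 40.3], [137.5, 44.6], [141.3, 45.0], [145.8, 45.1], [151.0, 45.0], [157.9, 44.7], [163.7, 44.7], [168.4, 44.8]]
centre offset mm [-0.54738844  1.16804107]
```

```bash
python3 -m inch '[[-0.021,-0.0126,-0.0023,0],[-0.021,-0.0126,-0.0023,0],[-0.023,-0.0138,-0.007,0],[-0.025,-0.015,-0.011,0],[-0.027,-0.016,-0.014,0],[-0.029,-0.017,-0.018,0],[-0.031,-0.018,-0.022,0],[-0.0331,-0.019,-0.026,0],[-0.0331,-0.019,-0.026,0],[-0.0331,-0.019,-0.026,0]]' - 8; python3 - <<'E'
from tilt import *
o=np.array([.472,-.0995,.142]);grab('wrist'); 
s=manip.read_state(); print(s['contact_force'],s['wrist_torque'],((s['ee_pos']+[0,0,.011]-o)@port('top')[4].T*1000).round(1))
planes('wrist',o,.1,.03,4)
E
```

```text
t: 10.35
ee_pos: [0.4784, -0.097, 0.1822]
eef_rot: [[0.885, 0.466, 0.0], [0.466, -0.885, 0.0], [0.0, -0.0, -1.0]]
contact_force: [0.1, 0.3, -3.1]
grip_width: 0.0442
[ 0.58516612  0.54195866 -2.92302005] [ 0.09595952 -0.17999217 -0.02170766] [19.7  0.8 47.8]
wrist pts 4328 n(port frame) [ 0.864 -0.001 -0.504] mean [19.1  0.7 66.3] range [ -1. -37.  31.] [33. 39. 91.]
wrist pts 2686 n(port frame) [ 0.912 -0.005 -0.411] mean [15.5  0.9 50.9] range [  6. -33.  30.] [33. 31. 88.]
wrist pts 1800 n(port frame) [0.405 0.003 0.914] mean [25.2  0.8 58.5] range [ 17. -23.  55.] [32. 24. 62.]
wrist pts 1176 n(port frame) [ 0.401 -0.007  0.916] mean [ 0.7  0.6 34.1] range [ -8. -20.  30.] [ 7. 21. 38.]
```

```bash
python3 -m inch '[[0.0011,0.0006,-0.0007,0],[0.0042,0.0022,-0.0015,0],[0.0073,0.0039,-0.0022,0],[0.01,0.0053,-0.0038,0],[0.0127,0.0067,-0.0053,0],[0.0158,0.0083,-0.0074,0],[0.0189,0.01,-0.0095,0],[0.0211,0.0111,-0.0112,0],[0.0211,0.0111,-0.0112,0],[0.0211,0.0111,-0.0112,0]]'; python3 - <<'E'
from tilt import *
o=np.array([.472,-.0995,.142]);grab('wrist'); 
s=manip.read_state(); print(s['contact_force'],s['wrist_torque'],((s['ee_pos']+[0,0,.011]-o)@port('top')[4].T*1000).round(1))
planes('wrist',o,.1,.03,4)
E
```

```text
t: 11.65
ee_pos: [0.4995, -0.0858, 0.1706]
eef_rot: [[0.885, 0.466, -0.0], [0.466, -0.885, 0.0], [0.0, -0.0, -1.0]]
contact_force: [-0.1, -0.1, -1.8]
grip_width: 0.0437
[-0.26919425  1.11994887 -2.58157859] [ 0.00602582 -0.07379532  0.00556932] [-6.7  0.7 49.7]
wrist pts 4155 n(port frame) [ 0.865 -0.001 -0.502] mean [-6.4  0.7 69.8] range [-25. -37.  37.] [ 6. 38. 93.]
wrist pts 1932 n(port frame) [-0.003  0.014  1.   ] mean [-3.4  1.2 60.5] range [-13. -37.  60.] [ 7. 32. 62.]
wrist pts 723 n(port frame) [0.037 0.999 0.002] mean [  2.9 -21.8  70.9] range [-23. -23.  34.] [ 29. -21.  95.]
wrist pts 696 n(port frame) [-0.046  0.999  0.004] mean [ 2.7 23.1 70.7] range [-22.  22.  33.] [28. 24. 95.]
```

Aligned with the port axis now (normal (0,0,1)), lugs already in the slots. Centre (+X 3 mm) and press in 21 mm.

```bash
python3 -m inch '[[-0.0023,-0.0012,0.0015,0],[-0.0023,-0.0012,0.0015,0],[-0.0036,-0.0019,-0.0011,0],[-0.005,-0.0026,-0.0037,0],[-0.0063,-0.0033,-0.0063,0],[-0.0076,-0.004,-0.0089,0],[-0.009,-0.0047,-0.0115,0],[-0.0103,-0.0054,-0.0141,0],[-0.0116,-0.0061,-0.0167,0],[-0.0116,-0.0061,-0.0167,0]]' - 30; python3 - <<'E'
from tilt import *
o=np.array([.472,-.0995,.142]);grab('wrist'); 
s=manip.read_state(); print(s['contact_force'],s['wrist_torque'],((s['ee_pos']+[0,0,.011]-o)@port('top')[4].T*1000).round(1))
planes('wrist',o,.07,.008,4)
E
```

```text
t: 12.95
ee_pos: [0.4885, -0.0918, 0.1551]
eef_rot: [[0.885, 0.466, 0.002], [0.466, -0.885, 0.0], [0.002, 0.0, -1.0]]
contact_force: [-0.1, 4.4, 7.7]
grip_width: 0.0437
[-0.73889437  5.28114075  7.82848191] [ 0.9570969   0.20753151 -0.13131839] [-3.7  0.8 30.1]
wrist pts 3305 n(port frame) [ 0.864 -0.001 -0.503] mean [-6.1  0.5 45.4] range [-22. -37.  18.] [ 6. 39. 66.]
wrist pts 2027 n(port frame) [ 0.021 -0.002  1.   ] mean [-0.2  0.8 40.6] range [ -9. -34.  40.] [11. 24. 41.]
wrist pts 1716 n(port frame) [-0.002 -0.002  1.   ] mean [-4.8  0.7  8.8] range [-22. -19.   8.] [12. 21. 10.]
wrist pts 591 n(port frame) [ 0.864 -0.    -0.503] mean [-4.   0.9 46.1] range [-21. -36.  17.] [ 8. 38. 66.]
```

```bash
python3 -m inch '[[-0.0013,0.0002,-0.0017,0],[-0.0013,0.0002,-0.0019,0],[-0.0013,0.0002,-0.0019,0],[-0.0012,0,-0.0019,-4],[-0.0011,-0.0002,-0.0019,-8],[-0.001,-0.0004,-0.0019,-12],[-0.0009,-0.0007,-0.0019,-16],[-0.0008,-0.0009,-0.0019,-20],[-0.0006,-0.0011,-0.0019,-24],[-0.0006,-0.0011,-0.0019,-24]]' - 20; python3 - <<'E'
from tilt import *
o=np.array([.472,-.0995,.142]);p,d,i=grab('wrist'); cv2.imwrite('pics/w5.png',p[200:470,160:480,::-1])
s=manip.read_state(); print(s['contact_force'],s['wrist_torque'],((s['ee_pos']+[0,0,.011]-o)@port('top')[4].T*1000).round(1))
planes('wrist',o,.07,.003,5)
E
```

```text
t: 14.25
ee_pos: [0.4896, -0.0949, 0.1541]
eef_rot: [[0.998, 0.065, 0.006], [0.065, -0.998, -0.004], [0.006, 0.004, -1.0]]
contact_force: [6.2, -3.6, 2.2]
grip_width: 0.0454
[ 5.65537619 -4.17272415  3.73181081] [-1.24138771 -1.22632356  0.69446377] [-3.8  4.1 28.9]
wrist pts 3436 n(port frame) [ 0.787 -0.409 -0.462] mean [-4.5  9.8 44. ] range [-31. -27.  10.] [18. 43. 68.]
wrist pts 1993 n(port frame) [0.001 0.096 0.995] mean [-0.8  3.6 39.7] range [-17. -20.  35.] [17. 41. 42.]
wrist pts 1773 n(port frame) [-0.003  0.094  0.996] mean [-4.8  2.7  7.8] range [-23. -21.   6.] [17. 22. 11.]
wrist pts 688 n(port frame) [ 0.379  0.899 -0.219] mean [ 7.8 26.3 37.1] range [-12.  16.   5.] [31. 29. 61.]
wrist pts 647 n(port frame) [ 0.331  0.925 -0.185] mean [ -9.1 -15.5  45.5] range [-28. -21.  15.] [ 14. -13.  68.]
```

View pics/w5.png

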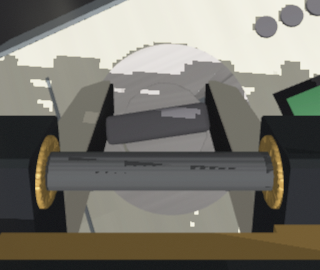

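```bash
cat > bar.py <<'E'
from port import *
def bar(n='wrist',lo=36,hi=46,R=32):
    o=np.array([.472,-.0995,.142]); B=port('top')[4]
    P,p,d=cloud(n); q=((P-o)@B.T*1000); 
    m=(d>0)&(q[...,2]>lo)&(q[...,2]<hi)&(np.hypot(q[...,0],q[...,1])<R)
    # grey bar top: keep pixels by largest component
    l,lab,st,c=cv2.connectedComponentsWithStats(m.astype(np.uint8))
    k=1+np.argmax(st[1:,4]); a=q[lab==k]; r=cv2.minAreaRect(a[:,:2].astype(np.float32))
    bx=cv2.boxPoints(r); e=[bx[1]-bx[0],bx[2]-bx[1]]; L=max(e,key=np.linalg.norm)
    print(n,len(a),'rect',np.round(r[0],1),np.round(r[1],1),'theta cw from Y',np.degrees(np.arctan2(L[0],L[1])).round(1),'z',np.percentile(a[:,2],[5,50,95]).round(1))
E
python3 - <<'E'
from bar import *
bar(R=22)
bar(R=20,lo=34)
# bar side face normal: points with z 12..34
from tilt import *
P,p,d=cloud('wrist'); o=np.array([.472,-.0995,.142]); q=((P-o)@port('top')[4].T*1000)
m=(d>0)&(q[...,2]>12)&(q[...,2]<33)&(np.hypot(q[...,0],q[...,1])<17); a=q[m]; 
rng=np.random.default_rng(1);best=None
for _ in range(1000):
    b=a[rng.integers(len(a),size=3)]; n=np.cross(b[1]-b[0],b[2]-b[0]); l=np.linalg.norm(n)
    if l<1: continue
    e=abs((a-b[0])@(n/l))<.7
    if best is None or e.sum()>best.sum(): best=e
c=a[best]; print(best.sum(),len(a),np.linalg.svd(c-c.mean(0))[2][2],c.mean(0))
E
```

```text
wrist 2855 rect [-1.2  1.8] [41.2 19.8] theta cw from Y 19.4 z [37.7 39.8 42. ]
wrist 2675 rect [-3.4  0.7] [39.8 17.1] theta cw from Y 10.1 z [37.9 39.9 42. ]
35 35 [-0.97433145  0.22441134 -0.017826  ] [ 4.32597711 -1.23163087 22.92821477]
```

```bash
python3 -m inch '[[0,0,0,-4],[0,0,0,-8],[0,0,0,-12],[0,0,0,-12],[0,0,0,-12],[0,0,0,-12],[0,0,0,-12],[0,0,0,-12],[0,0,0,-12],[0,0,0,-12]]' - 20; python3 - <<'E'
from bar import *
grab('wrist');bar(R=22);bar(R=20)
s=manip.read_state(); print(s['contact_force'],s['wrist_torque'])
E
python3 -m inch '[[0,0,0,0],[0,0,0,0],[0,0,0,0],[0,0,0,0],[0,0,0.02,0],[0,0,0.05,0],[0,0,0.08,0],[0,0,0.1,0],[0,0,0.1,0],[0,0,0.1,0]]' 0.65 20;python3 - <<'E'
from bar import *
p,d,i=grab('wrist');cv2.imwrite('pics/w6.png',p[...,::-1]);bar(R=30);bar(R=30,lo=38.5)
E
```

```text
t: 15.55
ee_pos: [0.4915, -0.0958, 0.1556]
eef_rot: [[0.99, -0.143, 0.01], [-0.143, -0.99, -0.006], [0.011, 0.004, -1.0]]
contact_force: [10.3, -6.6, 5.5]
grip_width: 0.0462
wrist 2670 rect [-2.   2.2] [42.4 20.4] theta cw from Y 31.3 z [37.6 39.6 41.8]
wrist 2483 rect [-0.6  0.7] [39.1 15.9] theta cw from Y 27.2 z [37.8 39.7 41.7]
[11.20069388 -6.52145708  4.93734203] [-1.70150074 -2.05387928  0.6460753 ]
t: 16.85
ee_pos: [0.4867, -0.0931, 0.2508]
eef_rot: [[0.99, -0.143, -0.002], [-0.143, -0.99, 0.0], [-0.002, -0.0, -1.0]]
contact_force: [0.2, -0.4, 0.6]
grip_width: 0.0606
wrist 1155 rect [-1.1 -1.9] [44.  12.4] theta cw from Y 16.0 z [38.7 41.6 42.7]
wrist 1102 rect [-1.1 -1.9] [44.  12.3] theta cw from Y 16.3 z [40.1 41.6 42.8]
```

View pics/w6.png

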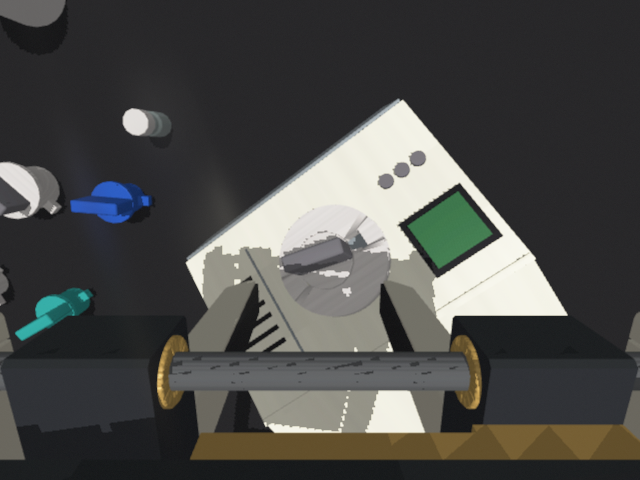

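Plug is retained: bar turned 16°, resting 3 mm off the collar, so the lugs are hooked under it. The vertical tool can't turn it a full quarter in one grip, so I'll push the bar round with shut fingers; computing the path.

```bash
python3 - <<'E'
from port import *
o=np.array([.472,-.0995,.142]); X,Y,Z=port('top')[4]; o=o+(-.0005*X-.0008*Y)
s=manip.read_state(); e=s['ee_pos']; y=s['eef_rot'][:,1]; yaw=np.degrees(np.arctan2(y[1],y[0])); print(e,yaw)
def row(th,gap,tip,sl=.018,Zt=.0415):
    t=np.radians(th); u=np.sin(t)*X+np.cos(t)*Y; v=np.cos(t)*X-np.sin(t)*Y
    uh=u[:2]/np.linalg.norm(u[:2]); nh=np.array([uh[1],-uh[0]]); nh*=np.sign(nh@v[:2])
    ed=o+sl*u-.006*v+Zt*Z
    c=ed[:2]-(.0075+gap)*nh; h=np.degrees(np.arctan2(uh[1],uh[0]))
    h=(h-yaw+180)%360-180
    return np.r_[(c-e[:2])*1000, (tip+.008-e[2])*1000,h], ed[2]
for th,g,tip in[(16,.012,.2),(16,.012,.168)]+[(a,-.0015,.168+.004*(a-16)/80) for a in range(16,101,7)]+[(97,-.0015,.172)]: 
    r,z=row(th,g,tip); print(th,g,r.round(1),'edge z',z.round(4))
E
```

```text
[ 0.48651539 -0.09299131  0.25058084] -98.2494735444778
16 0.012 [ 32.2  -7.7 -42.6  22.1] edge z 0.1773
16 0.012 [ 32.2  -7.7 -74.6  22.1] edge z 0.1773
16 -0.0015 [ 19.1 -11.  -74.6  22.1] edge z 0.1773
23 -0.0015 [ 17.5 -12.5 -74.2  15.8] edge z 0.1784
30 -0.0015 [ 15.6 -13.8 -73.9   9.4] edge z 0.1796
37 -0.0015 [ 13.6 -14.9 -73.5   2.9] edge z 0.1807
44 -0.0015 [ 11.4 -15.7 -73.2  -3.9] edge z 0.1818
51 -0.0015 [  9.1 -16.2 -72.8 -10.9] edge z 0.1828
58 -0.0015 [  6.8 -16.4 -72.5 -18.2] edge z 0.1837
65 -0.0015 [  4.4 -16.4 -72.1 -25.7] edge z 0.1846
72 -0.0015 [  1.9 -16.1 -71.8 -33.4] edge z 0.1853
79 -0.0015 [ -0.6 -15.4 -71.4 -41.4] edge z 0.186
86 -0.0015 [ -3.  -14.5 -71.1 -49.4] edge z 0.1865
93 -0.0015 [ -5.3 -13.3 -70.7 -57.5] edge z 0.1868
100 -0.0015 [ -7.6 -11.7 -70.4 -65.5] edge z 0.1871
97 -0.0015 [ -6.6 -12.4 -70.6 -62.1] edge z 0.187
```

```bash
python3 -m inch '[[0.016,-0.004,-0.01,10],[0.032,-0.008,-0.02,20],[0.032,-0.008,-0.02,22],[0.032,-0.008,-0.02,22],[0.032,-0.008,-0.02,22],[0.032,-0.008,-0.03,22],[0.032,-0.008,-0.045,22],[0.032,-0.008,-0.06,22],[0.032,-0.008,-0.0745,22],[0.032,-0.008,-0.0745,22]]' 0 20; python3 - <<'E'
from bar import *
p,d,i=grab('wrist');cv2.imwrite('pics/w7.png',p[200:470,160:480,::-1]);bar(R=30,lo=38.5)
s=manip.read_state(); print(s['contact_force'],s['ee_pos'])
E
```

```text
t: 18.15
ee_pos: [0.518, -0.1008, 0.1756]
eef_rot: [[0.971, 0.238, -0.003], [0.238, -0.971, 0.001], [-0.003, -0.002, -1.0]]
contact_force: [-0.3, -0.5, 0.2]
grip_width: 0.0007
wrist 18 rect [ 0.3 17.6] [0.7 3.7] theta cw from Y 96.5 z [39.5 41.8 42.7]
[-0.4961658   0.54324474  0.52042552] [ 0.51868021 -0.10098891  0.17683471]
```

View pics/w7.png

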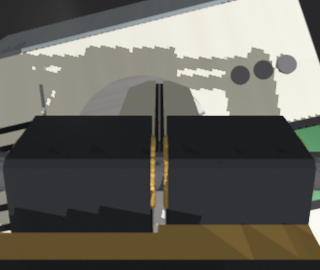

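```bash
python3 -m inch '[[-0.008,-0.002,0,0],[-0.0131,-0.0033,0,0],[-0.0147,-0.0048,0.0004,-6.3],[-0.0166,-0.0061,0.0007,-12.7],[-0.0186,-0.0072,0.0011,-19.2],[-0.0208,-0.008,0.0014,-26],[-0.0231,-0.0085,0.0018,-33],[-0.0254,-0.0087,0.0021,-40.3],[-0.0254,-0.0087,0.0021,-40.3],[-0.0254,-0.0087,0.0021,-40.3]]'; python3 - <<'E'
from bar import *
p,d,i=grab('wrist');grab('scene');bar(R=30,lo=38.5);bar('scene',R=24,lo=36)
s=manip.read_state(); print(s['contact_force'],s['wrist_torque'],s['ee_pos'])
E
```

```text
t: 19.45
ee_pos: [0.4978, -0.112, 0.1833]
eef_rot: [[0.894, -0.447, 0.011], [-0.447, -0.894, -0.004], [0.012, -0.001, -1.0]]
contact_force: [13.2, -6.4, 1.0]
grip_width: 0.0006
wrist 59 rect [-3.5 29. ] [9.2 2. ] theta cw from Y 69.5 z [41.4 43.6 45.7]
scene 126 rect [ 3.3 -3.1] [43.6 11.2] theta cw from Y 23.6 z [36.9 39.3 41.3]
[13.46749849 -6.20267143  0.58019119] [-1.15053522 -2.48169931  0.04245645] [ 0.49783636 -0.1119642   0.18327589]
```

Single-sided push tips and jams the plug (bar at ~24°, 15 N). I'll back off and use the open fingers as a symmetrical fork instead, which gives a near-pure couple.

```bash
python3 -m inch '[[0.009,0.003,0,10],[0.014,0.004,0.01,20],[0.014,0.004,0.04,30],[0.014,0.004,0.06,40],[0.012,0.004,0.08,50],[0.01,0.004,0.08,60],[0.008,0.004,0.08,70],[0.005,0.005,0.08,80],[0.005,0.007,0.08,90],[0.005,0.009,0.08,100]]' 0.33 20; python3 - <<'E'
from bar import *
grab('wrist');bar(R=30,lo=38.5);bar(R=30,lo=37)
from tilt import *
planes('wrist',np.array([.472,-.0995,.142]),.05,.003,2)
s=manip.read_state(); e=s['ee_pos']; y=s['eef_rot'][:,1]; yaw=np.degrees(np.arctan2(y[1],y[0])); print(e,yaw,s['grip_width'])
E
cat > fork.py <<'E'
from port import *
from scipy.optimize import brentq
X,Y,Z=port('top')[4]
def fork(th,c,tip,top=.0415,g=15.,R0=None):
    """jaw centre (xy) and heading for fork contact at bar angle th; c: plug centre (X,Y) m"""
    o=np.array([.472,-.0995,.142])+c[0]*X+c[1]*Y
    t=np.radians(th); u=np.sin(t)*X+np.cos(t)*Y; v=np.cos(t)*X-np.sin(t)*Y
    R=np.hypot(7.5,g)/1000
    def pts(s):
        a=o+s*u-.006*v+top*Z; b=o-s*u+.006*v; b=b+Z*max(.012,(tip-b[2])/Z[2]); return a[:2],b[:2]
    f=lambda s:np.linalg.norm(np.subtract(*pts(s)))/2-R
    s=brentq(f,.001,.035) if f(.001)*f(.035)<0 else .015
    a,b=pts(s); h=np.degrees(np.arctan2(*(a-b)[::-1]))+np.degrees(np.arctan2(7.5,g))
    return (a+b)/2,(h+180)%360-180,s
E
```

```text
t: 20.8
ee_pos: [0.4987, -0.101, 0.2605]
eef_rot: [[0.28, 0.96, 0.001], [0.96, -0.28, -0.0], [-0.0, 0.001, -1.0]]
contact_force: [-0.2, 0.1, 0.5]
grip_width: 0.0309
wrist 1033 rect [-1.  -0.9] [43.7 12.6] theta cw from Y 25.9 z [39.8 41.4 42.5]
wrist 1083 rect [-1.  -0.9] [43.7 12.6] theta cw from Y 25.9 z [38.8 41.3 42.5]
wrist pts 892 n(port frame) [ 0.898 -0.44   0.013] mean [ 3.9 -3.6 26.7] range [ -6. -22.   7.] [14. 16. 43.]
wrist pts 614 n(port frame) [-0.012  0.002  1.   ] mean [-1.6 -1.3 41.5] range [-15. -22.  41.] [12. 20. 42.]
[ 0.4986757  -0.10080844  0.26049824] -15.721462298386772 0.030860503454413334
```

```bash
python3 - <<'E'
from fork import *
c=(-.001,-.001)
e=np.array([.4987,-.1010,.2605]); yaw=-16.0
for th in range(26,103,6):
    tip=.163; m,h,s=fork(th,c,tip,g=15.4); 
    print(th,((m-e[:2])*1000).round(1),'dz',round((tip+.008-e[2])*1000,1),'turn',round((h-yaw+180)%360-180,1),'s',round(s*1000,1))
E
```

```text
26 [-11.5  10.6] dz -89.5 turn -11.7 s 15.9
32 [-11.3  10.8] dz -89.5 turn -18.6 s 16.4
38 [-11.   10.9] dz -89.5 turn -25.6 s 17.0
44 [-10.7  11. ] dz -89.5 turn -32.8 s 17.5
50 [-10.5  11.2] dz -89.5 turn -40.1 s 17.9
56 [-10.2  11.3] dz -89.5 turn -47.4 s 18.4
62 [-10.   11.4] dz -89.5 turn -54.9 s 18.8
68 [-9.7 11.5] dz -89.5 turn -62.3 s 19.1
74 [-9.6 11.7] dz -89.5 turn -69.8 s 19.4
80 [-9.4 11.7] dz -89.5 turn -77.3 s 19.7
86 [-9.2 11.8] dz -89.5 turn -84.8 s 19.9
92 [-9.1 11.9] dz -89.5 turn -92.3 s 20.1
98 [-9.1 11.9] dz -89.5 turn -99.7 s 20.2
```

```bash
python3 -m inch '[[-0.006,0.005,0,10],[-0.0115,0.0106,0,20],[-0.0115,0.0106,0,20],[-0.0115,0.0106,-0.03,20],[-0.0115,0.0106,-0.055,20],[-0.0115,0.0106,-0.07,20],[-0.0115,0.0106,-0.08,20],[-0.0115,0.0106,-0.0895,20],[-0.0115,0.0106,-0.0895,20],[-0.0115,0.0106,-0.0895,20]]' 0.33 40 && python3 -m inch '[[0,0,0,-10],[0,0,0,-20],[0,0,0,-28],[0,0,0,-33],[0,0,0,-38],[0,0,0,-43],[0.0005,0.0003,0,-48],[0.0008,0.0004,0,-52],[0.0008,0.0004,0,-52],[0.0008,0.0004,0,-52]]'; python3 - <<'E'
from bar import *
p,d,i=grab('wrist');bar(R=30,lo=38.5)
from tilt import *
planes('wrist',np.array([.472,-.0995,.142]),.05,.003,3)
s=manip.read_state(); print(s['contact_force'],s['wrist_torque'])
cv2.imwrite('pics/w8.png',p[200:470,160:480,::-1])
E
```

```text
t: 22.1
ee_pos: [0.4877, -0.0904, 0.1711]
eef_rot: [[-0.06, 0.998, 0.001], [0.998, 0.06, -0.0], [-0.0, 0.001, -1.0]]
contact_force: [-0.2, 0.1, 0.0]
grip_width: 0.0305
t: 23.35
ee_pos: [0.4889, -0.0899, 0.1713]
eef_rot: [[0.748, 0.663, 0.002], [0.663, -0.748, -0.0], [0.001, 0.002, -1.0]]
contact_force: [1.7, 1.1, 3.6]
grip_width: 0.0308
wrist 2630 rect [-10.2   6.2] [43.9 32.8] theta cw from Y 39.8 z [39.8 41.4 43. ]
wrist pts 1683 n(port frame) [ 0.013 -0.011  1.   ] mean [-2.2 -0.7 41.4] range [-19. -29.  40.] [15. 21. 42.]
wrist pts 1402 n(port frame) [0.001 0.    1.   ] mean [0.  1.  9.5] range [-24. -16.   9.] [19. 20. 10.]
wrist pts 635 n(port frame) [ 0.768 -0.64   0.02 ] mean [ 2.9 -3.3 28.8] range [-12. -21.   8.] [16. 13. 43.]
[1.32770372 0.62114799 4.00171926] [ 0.18876797 -0.31645263  0.08060035]
```

View pics/w8.png

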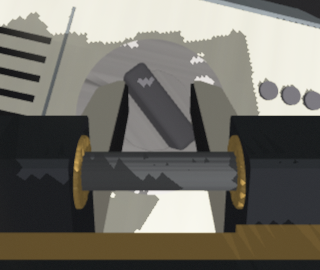

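Turning easily (θ=40°, ~0.1 N·m). Continue to the stop.

```bash
python3 -m inch '[[0.0002,0.0001,0,-7],[0.0004,0.0002,0,-14],[0.0006,0.0003,0,-21],[0.0008,0.0004,0,-28],[0.001,0.0005,0,-35],[0.0011,0.0006,0,-42],[0.0012,0.0007,0,-49],[0.0013,0.0008,0,-56],[0.0013,0.0008,0,-62],[0.0013,0.0008,0,-62]]'; python3 - <<'E'
from bar import *
p,d,i=grab('wrist')
from tilt import *
planes('wrist',np.array([.472,-.0995,.142]),.055,.003,4)
s=manip.read_state(); print(s['contact_force'],s['wrist_torque'],s['eef_rot'][:,1])
E
```

```text
t: 24.65
ee_pos: [0.4891, -0.0895, 0.1699]
eef_rot: [[0.937, -0.35, -0.001], [-0.35, -0.937, -0.001], [-0.001, 0.001, -1.0]]
contact_force: [-0.6, -2.5, -1.4]
grip_width: 0.0308
wrist pts 1841 n(port frame) [0.074 0.997 0.002] mean [-3.1  5.3 36.5] range [-24.   3.  16.] [22.  7. 51.]
wrist pts 1626 n(port frame) [0.009 0.019 1.   ] mean [-1.8 -0.4 49.6] range [-24. -16.  48.] [23. 20. 51.]
wrist pts 949 n(port frame) [-0.578  0.749  0.325] mean [ 3.  16.3 35.9] range [-27. -11.  14.] [20. 26. 52.]
wrist pts 609 n(port frame) [0.003 0.011 1.   ] mean [-8.3  7.7 17.7] range [-22. -22.  17.] [ 5. 21. 19.]
[ 0.42625011 -2.66722357 -1.92293005] [-0.47930257 -0.00854031  0.17770435] [-3.48433317e-01 -9.37333171e-01  8.66239681e-04]
```

Plug has popped up and locked (flange ≈11 mm off, θ≈94°). Square it by a gentle grip across the bar, jaws along the port's y.

```bash
python3 -m inch '[[0,0,0,8],[0,0,0.003,16],[0,0,0.005,24],[0,0,0.005,32],[0,0,0.005,40],[0,0,0.005,48.2],[0,0,0.005,48.2],[0,0,0.005,48.2],[0,0,0.005,48.2],[0,0,0.005,48.2]]' && python3 -m inch '[[0,0,0,0],[0,0,0,0],[0,0,0,0],[0,0,0,0],[0,0,0,0],[0,0,0,0],[0,0,0,0],[0,0,0,0],[0,0,0,0],[0,0,0,0]]' 0 8 && python3 -m inch '[[0,0,0,0],[0,0,0,0],[0,0,0,0],[0,0,0,0],[0,0,0.02,0],[0,0,0.05,0],[0,0,0.09,0],[0,0,0.12,0],[0,0,0.12,0],[0,0,0.12,0]]' 0.35 8;  python3 - <<'E'
from bar import *
p,d,i=grab('wrist');cv2.imwrite('pics/w9.png',p[...,::-1]); bar(R=30,lo=45,hi=56)
from tilt import *
planes('wrist',np.array([.472,-.0995,.142]),.055,.003,3)
E
```

```text
t: 25.95
ee_pos: [0.4894, -0.089, 0.1754]
eef_rot: [[0.886, 0.464, -0.0], [0.464, -0.886, 0.0], [-0.0, -0.0, -1.0]]
contact_force: [0.3, 0.3, 0.4]
grip_width: 0.0305
t: 27.2
ee_pos: [0.4894, -0.089, 0.1754]
eef_rot: [[0.886, 0.464, -0.0], [0.464, -0.886, 0.0], [-0.0, -0.0, -1.0]]
contact_force: [-0.7, 1.3, 1.9]
grip_width: 0.0118
t: 28.45
ee_pos: [0.4892, -0.089, 0.2943]
eef_rot: [[0.886, 0.464, -0.001], [0.464, -0.886, 0.0], [-0.001, -0.001, -1.0]]
contact_force: [-0.1, -0.2, -0.5]
grip_width: 0.0325
wrist 849 rect [-2.7 -1.4] [12. 44.] theta cw from Y 91.7 z [48.  49.5 50.7]
wrist pts 805 n(port frame) [0.006 0.003 1.   ] mean [-2.7 -1.6 17.7] range [-23. -23.  17.] [18. 20. 19.]
wrist pts 527 n(port frame) [-0.002  0.068  0.998] mean [-2.5 -1.1 49.6] range [-24.  -7.  49.] [19.  4. 51.]
wrist pts 210 n(port frame) [ 0.013 -0.001  1.   ] mean [-0.3 -0.5 18.7] range [-22. -23.  18.] [19. 20. 20.]
```

View pics/w9.png

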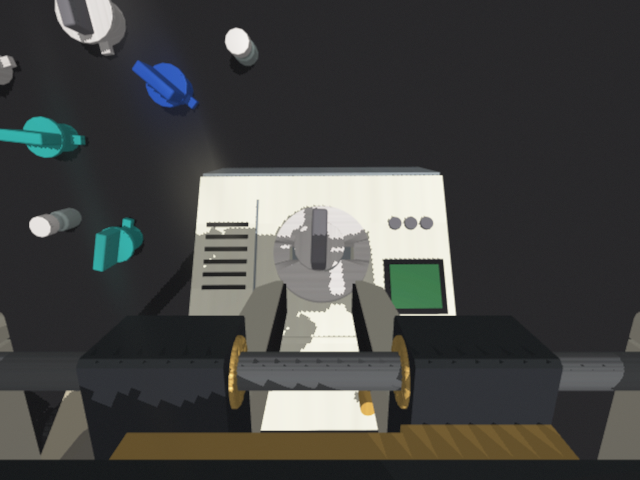

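```bash
python3 - <<'E'
from bar import *
a=cv2.imread('pics/scene0.png')[...,::-1].astype(int); p,d,i=grab('scene')
df=np.abs(p.astype(int)-a).max(-1)>60
for n,(u,v) in dict(three=(444,322),wide=(364,312),blue=(343,265),teal1=(420,220),teal2=(427,275),vialA=(294,262),vialB=(449,242),vialC=(407,380),bottle=(247,320),flask=(166,275),beaker=(355,420),jar=(487,400)).items():
    print(n,df[v-20:v+20,u-20:u+20].sum(),end='; ')
bar('scene',R=30,lo=43,hi=56)
s=manip.read_state(); print(s['t'],s['contact_force']); print(manip.sign_off())
E
```

```text
three 0; wide 0; blue 0; teal1 0; teal2 0; vialA 0; vialB 0; vialC 0; bottle 0; flask 0; beaker 0; jar 0; scene 156 rect [-4.4 -0.8] [43.4 13.6] theta cw from Y 89.6 z [44.1 47.6 50.4]
28.55 [-0.26419321 -0.57100679  0.02776828]
the job is handed in; nothing more can be done
None
```

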